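Spin the lazy Susan and brake it at its pointer

TASK

Flick the lazy Susan round by its knob with a fingertip, either way, so that it runs freely by itself and the knob goes past the steel pointer at least once. On a later pass brake the turning plate with a fingertip so that it stops with the knob standing at the pointer, then take the hand away. Once it has gone past the pointer do not stop it anywhere else first; do not take the knob between the fingers, and leave the other kitchen things where they are.

Things in the scene. Friction and masses are not known exactly. Their poses are not given: they have to be found in the camera images.
- stand: The fixed foot of the lazy Susan, screwed to the counter: a black rubber-clad disc 170 mm across under the plate, from which a steel pointer sticks out past the plate's edge. Origin on the turning axis at counter level, z up; its x axis points from the turning axis to the pointer.
- pointer (a point): Inner top edge of the pointer, 126 mm from the turning axis, 50 mm above the counter. The pointer is an upright steel fin 12 mm wide, 126 to 162 mm from the axis, 50 mm tall: its top is level with the plate's top.
- knob (a point): The knob's axis where it meets the plate's top face, 95 mm from the turning axis, 50 mm above the counter. The steel knob stands up from here: 32 mm tall (top 82 mm above the counter), 24 mm across (neck 16 mm across in the lowest 10 mm). It is fixed to the plate. A push at 0.2 to 0.3 m/s from close behind it is plenty; a hard blow jars the arm.
- plate (a point): Middle of the plate's top face, on the turning axis, 50 mm above the counter. The plate is a dark walnut disc 240 mm across, 20 mm thick, about 0.6 kg, flat and clear but for the knob and a flat steel cap (24 mm across, 3 mm high) in the middle.
- wheel (a joint): Turning angle of the plate in rad, counter-clockwise from above positive, no stops, counting on over many turns; the knob is exactly at the pointer at every multiple of 2 pi. Starts between 1.0 and 5.3. The bearing runs free: flicked to 3 rad/s it coasts for some 15 to 20 s, slowing steadily. A fingertip pressed on its top with a few N stops it almost at once; it then stays where it is left.
- cazuela: Bystander: glazed blue round dish, 160 mm across, 65 mm tall, loose; origin under its centre.
- jar: Bystander: amber glass jar with a lid, 72 mm across, 115 mm tall, loose; origin under its centre.
- pan: Bystander: small paella pan, 200 mm across, 38 mm tall, with two loop handles reaching 126 mm from its centre along its own y axis, loose; origin under its centre.
- handle (a point): Bystander: handle of the half-open drawer (it holds a fish slice and a wooden spoon) of a low wooden cabinet 130 mm tall, 340 mm wide, that stands at the far right of the counter; the drawer slides towards the robot.

How it is judged (in metres and radians):
On the way, in this order (a step that is already met when the one before it is completed fails the run):
1. the plate runs freely, untouched, with the knob past the pointer once (((value of joint wheel above 6.9 rad and velocity of joint wheel above 0.4 rad/s) or (value of joint wheel below -0.6 rad and velocity of joint wheel below -0.4 rad/s)) and contact force between the fingers and stand below 0.1 N), for 0.2 s.
2. on a later pass the fingertip has stopped the plate with the knob at the pointer (contact force between the fingers and stand above 0.3 N and (value of joint wheel above 9.5 rad or value of joint wheel below -3.2 rad) and y of knob in the frame of stand between -0.016 and 0.016 m and x of knob in the frame of stand above 0 m and velocity of joint wheel between -0.1 and 0.1 rad/s), for 0.1 s.
At the end, for the whole second after the job is handed in: the plate stands still (under 0.05 rad/s), on a later pass than the first, with the knob's centre within 16 mm sideways of the line from the turning axis through the pointer, so that the 24 mm knob and the 12 mm pointer still overlap ((value of joint wheel above 9.5 rad or value of joint wheel below -3.2 rad) and y of knob in the frame of stand between -0.016 and 0.016 m and x of knob in the frame of stand above 0 m and velocity of joint wheel between -0.05 and 0.05 rad/s); the robot touches nothing.
It fails at once if after its first pass the plate is at rest under the finger well off the pointer (knob more than 50 mm to the side, or beyond the axis) ((value of joint wheel above 6.9 rad or value of joint wheel below -0.6 rad) and contact force between the fingers and stand above 0.3 N and velocity of joint wheel between -0.03 and 0.03 rad/s and (y of knob in the frame of stand above 0.05 m or y of knob in the frame of stand below -0.05 m or x of knob in the frame of stand below 0 m)).
It fails at once if the knob is taken between the fingers (contact force between the fingers and stand above 0.3 N and horizontal distance between the grasp point and knob below 0.012 m and z of the grasp point in the frame of knob below 0.036 m).
It fails at once if the cazuela, the jar, the pan or the drawer is moved more than 20 mm (distance of any of cazuela, jar, pan, handle from where it was at the start of the episode above 0.02 m).
It also fails if it takes over 48 s, if anything falls off the work surface, if the arm or the gripper's body presses on something with over 40 N, if the wrist force passes 120 N, or if a joint passes its speed limit or range.

ROBOT

A 6-joint arm with a two-finger parallel gripper is mounted at the origin on the work surface. World frame = base frame: x ahead of the robot, y to its left, z up, the work surface at z = 0. Lengths are in m, angles in degrees, forces in N, time in s.
With the tool pointing down it reaches from about 0.3 to 0.75 m from the base axis. Payload 8.5 kg.
Tool frame: the origin (TCP) lies midway between the tips of the shut fingers; the grasp point (between the pads) lies behind it (grasp_offset is the z of the grasp point in the tool frame, in m); z points along the fingers, y is the direction in which the jaws open and shut (so a half turn about z gives the same grasp; the last joint's range is limited). The gripper opens to 85 mm and grips with 20 to 120 N. Pads are 22 mm wide; open, the fingers measure 114 mm over their backs; the gripper's body (76 mm by 85 mm) begins 54 mm behind the grasp point. The pads swing forward as they close: fully open they stand 13 mm farther back than shut.
Start: joints at [-84.299, 21.807, 74.336, -0, 83.858, -12.336], TCP at [0.17, -0.523, 0.231] pointing down, gripper open.
Joint ranges: [-178.18, 178.18], [-50.72, 133.34], [12.68, 142.11], [-81.47, 261.47], [9.98, 163.14], [-165.26, 165.26]. Speed limits (degrees/s): [136.94, 136.94, 180, 180, 180, 180].

INTERFACE

Orientations are given as a 3x3 rotation matrix whose columns are the frame's x, y, z axes.
In Python, from rig import * gives the robot as it stands.
- The arm moves only by the shell command python3 -m pendant 'ROWS' [FORCE]. ROWS is JSON, one flat list of numbers, 7 for each row, row after row: the finger opening in mm, from 0 to 85.4, then the shift along the tool's x, y, z in units of 50 mm (1.0 is 50 mm), then the turn, a rotation vector about the tool's x, y, z in units of 8 degrees (1.0 is 8 degrees). In form: [hand, dx, dy, dz, wx, wy, wz, hand, dx, dy, dz, wx, wy, wz, ...]. A call has 1 to 12 rows; each row shifts and turns the commanded pose from where the row before left it, along the tool's axes as they then stand; what a row does not reach is not made up. A row lasts 1/10 s, in which the tool goes at most 50 mm and 8.59 degrees, less where a joint would pass 70% of its speed; a pose out of reach is approached as far as the arm can. A call is refused whole if a number of a shift passes 1 or a number of a turn 1, either way. A call with a gripper value outside its range is refused whole. The fingers move at their own pace and stop on an object; FORCE is the grip in N (left out, the last holds). Time passes only in rows, so rows that do not move let the fingers close. It gives the time, the measured TCP pose, the force and the opening at its end, in the units of the state.
- observe(): the state, without advancing time (a new reading comes with each control period).
- get_image(name): name is "scene" or "top"; returns a dict with "frame" (420x560x3 uint8, red, green, blue), "depth" (420x560 float32, m along the optical axis (not along the pixel's ray), 0 where there is no reading), "K" (3x3 intrinsics, pixels), "k1" (the pictures are not rectified: a ray, as slopes to the right and down, at radius r is drawn at 1 + k1 r^2 times it, then the intrinsics apply), "rvec" (rotation vector, rad) and "tvec" (3), from world to camera coordinates, as OpenCV has them. Camera axes: x right, y down, z forward; pixel columns grow to the right and rows downward; lengths in m; the calibration is good to about 2 mm. A picture is of the moment at which its call begins.
- close_job(): hands the job in, once; it reports no verdict.
The state is a dict: "time_s": time; "q": joint angles; "qvel": joint speeds; "joint_efforts": joint torques, N m; "position": TCP position; "tool_rot": TCP orientation; "ft_force": force on the tool from outside, world axes, zero at the start; "wrist_torque": the same for the moment, N m; "grip_width": finger opening in m.
Only numpy, scipy, OpenCV 4.12 (cv2) and the standard library are available. Lean on these libraries where they do the work, as an engineer would, in place of code of your own. Each camera call takes 0.05 s, during which the arm holds its last target.

## Working session

There is one attempt and no reset: what is moved stays moved. The work goes in short steps, Python scripts to look and compute and a shell command to move; the robot and the scene stay as the last step left them, time stands still between calls to the robot, and variables do not carry over. Pictures are saved under pics/ and viewed, and the job is handed in when it is done.

```bash
ls; mkdir -p pics; python3 - <<'E'
from rig import *
import cv2
o=observe(); print(o)
for n in("scene","top"):
    i=get_image(n); cv2.imwrite(f"pics/{n}0.png",i["frame"][:,:,::-1]); print(n,i["K"],i["k1"],i["rvec"],i["tvec"])
E
```

```text
pics
{'time_s': 0.0, 'q': array([-8.42983608e+01,  2.18412765e+01,  7.43856685e+01,  6.62237663e-04,
        8.38573345e+01, -1.23353777e+01]), 'qvel': array([ 0.04646858, -0.02001051, -0.15941768, -0.02103464, -0.06878975,
       -0.01826991]), 'joint_efforts': array([-2.49816490e-03, -4.48465383e+01, -2.31283414e+01, -3.84701607e-04,
        4.73506283e-03,  3.10315170e-05]), 'position': array([ 0.17027166, -0.52266992,  0.23070371]), 'tool_rot': array([[ 9.50857080e-01,  3.09630096e-01, -1.34701784e-04],
       [ 3.09629954e-01, -9.50856007e-01,  1.46481989e-03],
       [ 3.25470321e-04, -1.43454207e-03, -9.99998918e-01]]), 'ft_force': array([-0.16952143,  0.54502891, -0.23474122]), 'wrist_torque': array([ 0.00321052, -0.04337548, -0.04187722]), 'grip_width': 0.08560266316536527}
scene [[407.33861949   0.         275.98924618]
 [  0.         407.33861949 209.60628266]
 [  0.           0.           1.        ]] -0.08180665940378848 [ 2.34226132  1.00128571 -0.31511141] [-0.34535317 -0.26384235  1.30543465]
top [[456.13952473   0.         283.94412355]
 [  0.         456.13952473 214.45543195]
 [  0.           0.           1.        ]] -0.1466554252594714 [ 2.17042599 -2.17763735  0.09978433] [-0.01431872  0.52249704  1.20278305]
```

View pics/scene0.png

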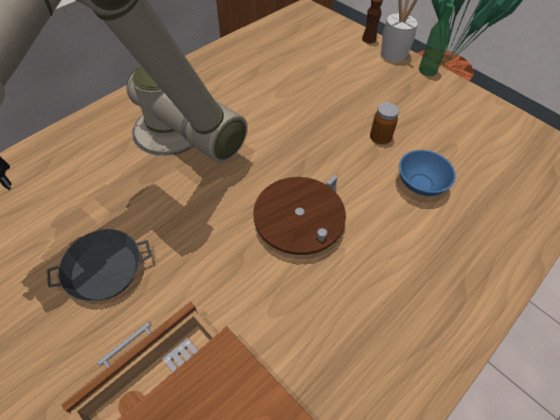

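View pics/top0.png

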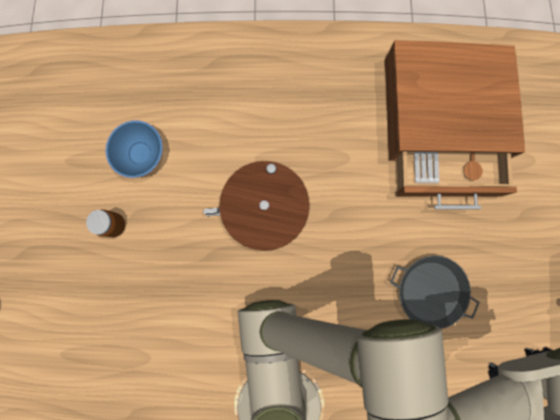

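The plate is at about (264,205) in the top view. Its steel pointer is at (210,211) on the left, the knob at (271,168) on the far side. The jar, dish, pan and drawer are all clear of the plate. Next I'll measure these.

```bash
cat > h.py <<'E'
from rig import *
import cv2, numpy as np
def dist(im): # OpenCV model: forward r*(1+k1 r^2)
    return np.array([im["k1"],0,0,0,0],float)
def ray(im,uv,z):
    uv=np.asarray(uv,float).reshape(-1,1,2)
    n=cv2.undistortPoints(uv,im["K"],dist(im)).reshape(-1,2)
    R=cv2.Rodrigues(np.asarray(im["rvec"],float))[0];t=np.asarray(im["tvec"],float).ravel()
    C=-R.T@t; d=np.c_[n,np.ones(len(n))]@R
    s=(z-C[2])/d[:,2]
    return C+d*s[:,None]
def proj(im,P):
    return cv2.projectPoints(np.asarray(P,float).reshape(-1,1,3),np.asarray(im["rvec"],float),np.asarray(im["tvec"],float),im["K"],dist(im))[0].reshape(-1,2)
E
python3 - <<'E'
from h import *
for n,c,k in(("top",(264,205),(271,168)),("scene",(299,215),(322,234))):
    im=get_image(n); f=im["frame"].astype(int)
    hsv=cv2.cvtColor(im["frame"],cv2.COLOR_RGB2HSV)
    # dark walnut: low value, reddish
    m=((hsv[...,2]<125)&(hsv[...,1]>90)).astype(np.uint8)
    roi=np.zeros_like(m); cv2.circle(roi,c,60,1,-1); m&=roi
    m=cv2.morphologyEx(m,cv2.MORPH_CLOSE,np.ones((9,9)))
    cs=max(cv2.findContours(m,cv2.RETR_EXTERNAL,cv2.CHAIN_APPROX_NONE)[0],key=cv2.contourArea)
    P=ray(im,cs.reshape(-1,2),.05)
    (x,y),r=cv2.minEnclosingCircle(P[:,:2].astype(np.float32))
    A=np.c_[2*P[:,:2],np.ones(len(P))];s=np.linalg.lstsq(A,(P[:,:2]**2).sum(1),rcond=None)[0]
    print(n,"enc",x,y,r,"fit",s[:2],np.sqrt(s[2]+s[0]**2+s[1]**2))
    g=((hsv[...,1]<60)&(hsv[...,2]>110)).astype(np.uint8)
    roi=np.zeros_like(m); cv2.circle(roi,c,62,1,-1); g&=roi
    nn,l,st,ce=cv2.connectedComponentsWithStats(g)
    for i in range(1,nn):
        if st[i,4]>8: print(st[i],ce[i],ray(im,[ce[i]],.05)[0],ray(im,[ce[i]],.082)[0])
    d=im["depth"]; print("depth",[ (d[v,u]) for u,v in(c,k)])
E
```

```text
top enc 0.5453429818153381 0.03761240467429161 0.11834445595741272 fit [0.54520219 0.03703163] 0.11594011294482384
[266 164  10   9  75] [270.65333333 168.05333333] [0.64422115 0.01891413 0.05      ] [0.63794145 0.01797014 0.082     ]
[259 200  10  10  80] [263.6875 204.775 ] [0.545884   0.03730996 0.05      ] [0.54223596 0.03587367 0.082     ]
[203 208  17   8 110] [210.94545455 211.58181818] [0.52832864 0.17695416 0.05      ] [0.52515041 0.17178077 0.082     ]
depth [np.float32(1.1968977), np.float32(1.178112)]
scene enc 0.5558516383171082 0.026081807911396027 0.13583248853683472 fit [0.55605885 0.02796905] 0.12719512429847893
[327 175  10   9  42] [331.9047619  179.26190476] [0.53016198 0.1825433  0.05      ] [0.54546427 0.15963779 0.082     ]
[295 208   9   7  56] [299.07142857 210.85714286] [0.54245276 0.04052752 0.05      ] [0.5572963  0.02292266 0.082     ]
[317 228  10   8  63] [321.6984127  231.65079365] [0.62620379 0.03577924 0.05      ] [0.63792139 0.0183516  0.082     ]
depth [np.float32(1.040223), np.float32(0.97511226)]
```

Measurements:
- **Axis:** about (0.545, 0.0375).
- **Knob:** at radius 95 mm (matches the given value), world angle about -12°.
- **Pointer:** world angle about 96.6°, so the wheel is at about 4.39 rad.

Plan: shut the fingers, yaw so tool x points along world +y, go to the -y side of the knob, flick towards +y (CCW), and later brake from above at a radius of about 45 mm.

```bash
python3 -m pendant '[0,0,0,0,0,0,-1, 0,0,0,0,0,0,-1, 0,0,0,0,0,0,-1, 0,0,0,0,0,0,-1, 0,0,0,0,0,0,-1, 0,0,0,0,0,0,-1, 0,0,0,0,0,0,-1, 0,0,0,0,0,0,-1, 0,0,0,0,0,0,-1, 0,0,0,0,0,0,0]' 60; python3 -c "
from h import *
print(observe())"
```

```text
time_s: 1.2
position: [0.1703, -0.5229, 0.2311]
tool_rot: [[-0.002, 1.0, -0.0], [1.0, 0.002, 0.0], [0.0, -0.0, -1.0]]
ft_force: [0.5, 0.3, 0.0]
grip_width: -0.0003
{'time_s': 1.2, 'q': array([-8.42993699e+01,  2.18179214e+01,  7.43504975e+01,  3.22509781e-04,
        8.38576812e+01, -8.44044461e+01]), 'qvel': array([-3.92637499e-02, -2.70195252e-02, -2.79948087e-02,  1.71191395e-03,
        3.18910331e-02,  8.27833827e+00]), 'joint_efforts': array([ 4.45087091e-03, -4.48594773e+01, -2.31526709e+01, -8.54444825e-04,
        1.27109051e-03, -1.47157308e+00]), 'position': array([ 0.17028097, -0.52287359,  0.23112975]), 'tool_rot': array([[-1.83331181e-03,  9.99998319e-01, -3.96795888e-05],
       [ 9.99998216e-01,  1.83332963e-03,  4.53836517e-04],
       [ 4.53908499e-04, -3.88474942e-05, -9.99999896e-01]]), 'ft_force': array([0.4658279 , 0.26993334, 0.04292289]), 'wrist_torque': array([-0.03887945,  0.00540583, -0.0218168 ]), 'grip_width': -0.00025754254067429265}
```

```bash
python3 -m pendant '[0,0.3,0.3,0,0,0,0, 0,0.7,0.66,0,0,0,0, 0,0.7,0.66,0,0,0,0, 0,0.7,0.66,0,0,0,0, 0,0.7,0.66,0,0,0,0, 0,0.7,0.66,0,0,0,0, 0,0.7,0.66,0,0,0,0, 0,0.7,0.66,0,0,0,0, 0,0.7,0.66,0,0,0,0, 0,0.7,0.66,0,0,0,0, 0,0.7,0.66,0,0,0,0, 0,0.4,0.4,0,0,0,0]'; python3 -m pendant '[0,0.7,0.66,0,0,0,0, 0,0.7,0.66,0,0,0,0, 0,0.3,0.3,0.4,0,0,0, 0,0,0,0.6,0,0,0, 0,0,0,0.6,0,0,0, 0,0,0,0.5,0,0,0, 0,0,0,0,0,0,0, 0,0,0,0,0,0,0]'
```

```text
time_s: 2.4
position: [0.5366, -0.135, 0.2312]
tool_rot: [[0.001, 1.0, 0.0], [1.0, -0.001, 0.0], [0.0, 0.0, -1.0]]
ft_force: [-0.1, -0.2, 0.5]
grip_width: 0.0001
time_s: 3.2
position: [0.6163, -0.0528, 0.127]
tool_rot: [[0.002, 1.0, 0.0], [1.0, -0.002, -0.0], [-0.0, 0.0, -1.0]]
ft_force: [1.0, 0.3, -0.2]
grip_width: -0.0003
```

```bash
python3 -m pendant '[0,0.5,0.43,0,0,0,0, 0,0,0,0.6,0,0,0, 0,0,0,0.5,0,0,0, 0,0,0,0.15,0,0,0, 0,0,0,0,0,0,0, 0,0,0,0,0,0,0]'; python3 - <<'E'
from h import *
print(observe()["ft_force"])
for n in("top","scene"):
    i=get_image(n); f=i["frame"][:,:,::-1]
    u,v=proj(i,[.60,0.0,.06])[0].astype(int)
    c=f[max(0,v-75):v+75,max(0,u-100):u+100]; cv2.imwrite(f"pics/{n}1.png",cv2.resize(c,None,fx=3.5,fy=3.5,interpolation=cv2.INTER_CUBIC))
    print(n,u,v)
E
```

```text
time_s: 3.8
position: [0.6384, -0.028, 0.0658]
tool_rot: [[0.0, 1.0, 0.003], [1.0, -0.0, -0.001], [-0.001, 0.003, -1.0]]
ft_force: [0.6, 1.0, -0.3]
grip_width: -0.0001
[ 0.5940444   1.03273603 -0.30172774]
top 277 183
scene 304 231
```

View pics/scene1.png

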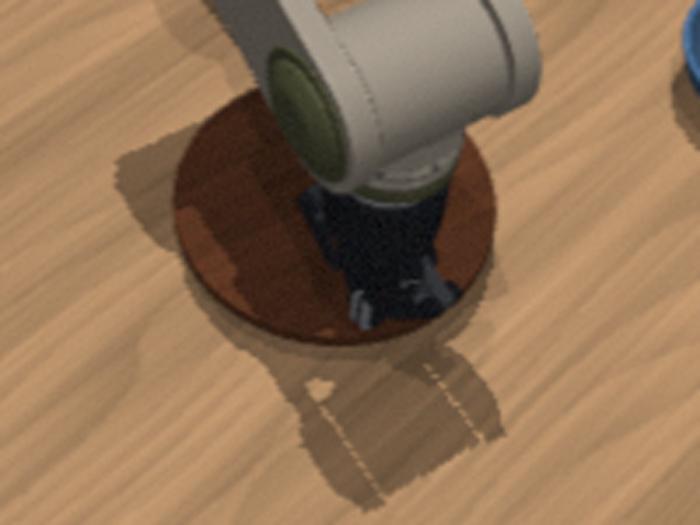

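View pics/top1.png

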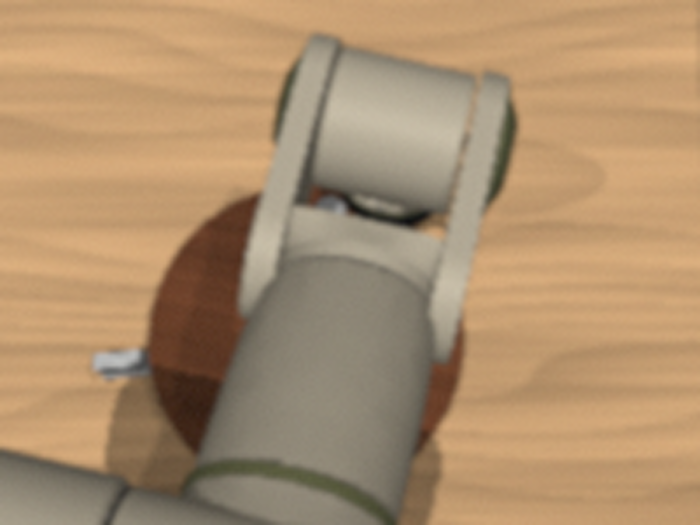

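The hand is lowered on the -y side of the knob, and the knob at (330,205) in the top crop hasn't moved. Now I'll creep closer and flick, then back off and lift.

```bash
python3 -m pendant '[0,0.2,0,0.05,0,0,0, 0,0,0,0,0,0,0, 0,0.25,0,0,0,0,0, 0,0.45,0,0,0,0,0, 0,0.45,0,0,0,0,0, 0,0.2,0,0,0,0,0, 0,-0.3,0,0,0,0,0, 0,-0.2,0,-0.5,0,0,0, 0,0,0,-0.6,0,0,0]'; python3 - <<'E'
from h import *
print(observe()["ft_force"])
for n in("top","scene"):
    i=get_image(n); cv2.imwrite(f"pics/{n}2.png",i["frame"][:,:,::-1])
print(observe()["time_s"])
E
```

```text
time_s: 4.8
position: [0.6369, 0.0229, 0.1159]
tool_rot: [[0.001, 1.0, -0.003], [1.0, -0.001, -0.0], [-0.0, -0.003, -1.0]]
ft_force: [0.7, 0.4, 0.0]
grip_width: 0.0001
[0.70912447 0.35916822 0.01448383]
4.9
```

View pics/top2.png

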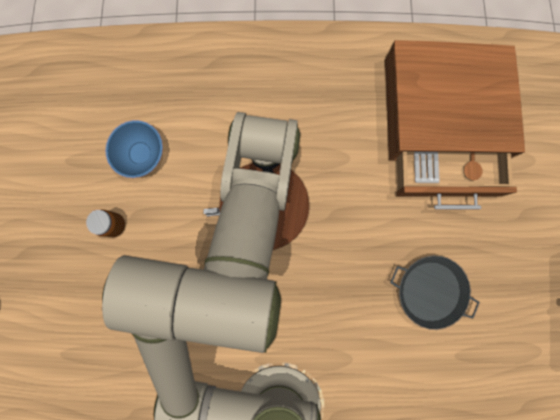

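View pics/scene2.png

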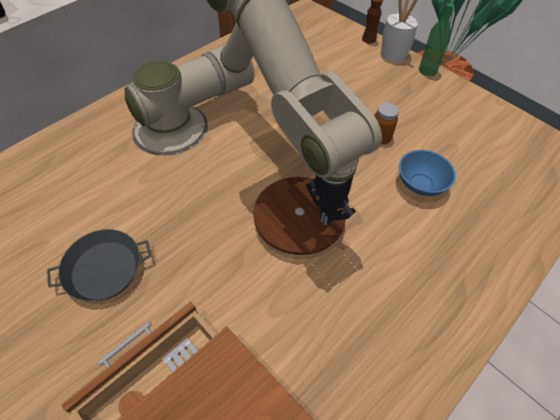

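```bash
python3 -m pendant '[0,-0.15,-0.5,0,0,0,0, 0,-0.2,-0.8,0,0,0,0, 0,-0.2,-0.6,0,0,0,0, 0,-0.05,-0.1,0.3,0,0,0, 0,0,0,0.4,0,0,0, 0,0,0,0.2,0,0,0, 0,0,0,0,0,0,0]'; cat > k.py <<'E'
from h import *
C=np.array([.5448,.0375]); PA=96.6
def knob(n="top",save=None):
    t=observe()["time_s"]; im=get_image(n); hsv=cv2.cvtColor(im["frame"],cv2.COLOR_RGB2HSV)
    th=np.radians(np.arange(0,360,2))
    g=((hsv[...,1]<75)&(hsv[...,2]>105)).astype(np.uint8)
    # annulus of knob tops
    ring=proj(im,np.c_[C[0]+.095*np.cos(th),C[1]+.095*np.sin(th),.082+0*th]).astype(np.int32)
    roi=np.zeros_like(g); cv2.polylines(roi,[ring.reshape(-1,1,2)],True,1,7); g&=roi
    nn,l,st,ce=cv2.connectedComponentsWithStats(g)
    for i in range(1,nn):
        if st[i,4]>15:
            p=ray(im,[ce[i]],.082)[0][:2]-C; r=np.hypot(*p); a=np.degrees(np.arctan2(p[1],p[0]))
            print(f"t={t:.2f} {n} area {st[i,4]} box {st[i,2:4]} px {ce[i].round(1)} r {r:.4f} ang {a:.1f} rel-pointer {(a-PA+180)%360-180:.1f}")
    if save: cv2.imwrite(save,im["frame"][:,:,::-1])
E
python3 -c "
from k import *
knob('top','pics/top3.png');knob('scene','pics/scene3.png');print(observe()['time_s'])"
```

```text
time_s: 5.6
position: [0.5369, -0.0055, 0.07]
tool_rot: [[-0.0, 1.0, -0.003], [1.0, 0.0, 0.001], [0.001, -0.003, -1.0]]
ft_force: [-0.4, 0.0, 1.3]
grip_width: -0.0001
t=5.60 top area 69 box [12  9] px [256.8 168.7] r 0.0931 ang 10.2 rel-pointer -86.4
t=5.60 top area 1043 box [62 76] px [282.3 214. ] r 0.0560 ang -118.4 rel-pointer 145.0
t=5.60 top area 101 box [11 17] px [238.6 230.7] r 0.0932 ang 137.9 rel-pointer 41.3
5.7
```

View pics/top3.png

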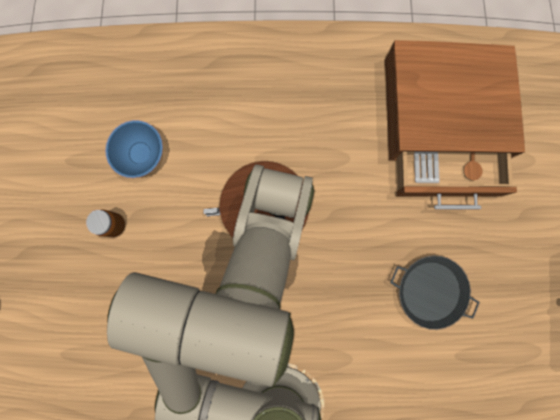

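View pics/scene3.png

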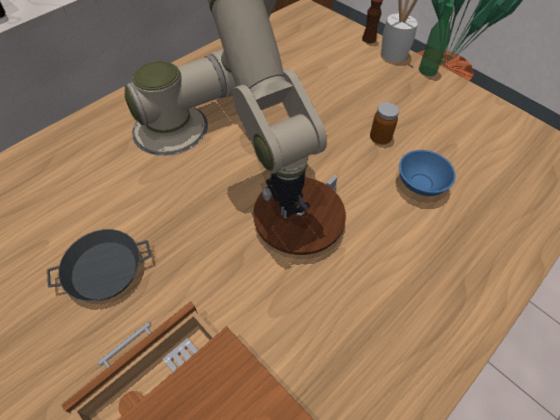

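The hand hovers near the axis on the -y side, and the pointer side of the plate is clear in both views. The knob is hidden under the arm for now, so I'll track it over a short time.

```bash
for i in 1 2 3 4 5 6; do python3 -m pendant '[0,0,0,0,0,0,0]' | grep posi; python3 -c "
from k import *
knob('scene')"; done
```

```text
position: [0.538, -0.0053, 0.0719]
position: [0.5377, -0.0052, 0.0718]
position: [0.5376, -0.0052, 0.0715]
position: [0.5375, -0.0052, 0.0714]
t=6.25 scene area 25 box [7 8] px [277.2 230. ] r 0.0948 ang -80.5 rel-pointer -177.1
position: [0.5374, -0.0052, 0.0713]
position: [0.5375, -0.0052, 0.0713]
t=6.55 scene area 22 box [7 5] px [302.5 238.6] r 0.1004 ang -41.8 rel-pointer -138.4
```

```bash
for i in 1 2 3 ; do python3 -c "
from k import *
knob('scene','pics/s4_$i.png');knob('top');knob('scene');knob('top')"; done; python3 -m pendant '[0,0,0,0,0,0,0]' | head -2
```

```text
t=6.60 scene area 42 box [9 6] px [306.2 237.7] r 0.0984 ang -36.5 rel-pointer -133.1
t=6.65 top area 1153 box [62 80] px [280.7 210. ] r 0.0482 ang -109.6 rel-pointer 153.8
t=6.65 top area 102 box [11 17] px [238.5 230.7] r 0.0934 ang 137.7 rel-pointer 41.1
t=6.70 scene area 56 box [10  8] px [313.7 235.4] r 0.0962 ang -25.2 rel-pointer -121.8
t=6.75 top area 1172 box [62 80] px [280.4 209.4] r 0.0469 ang -108.1 rel-pointer 155.3
t=6.75 top area 102 box [11 17] px [238.6 230.7] r 0.0933 ang 137.8 rel-pointer 41.2
t=6.80 scene area 55 box [10  8] px [321.1 232.4] r 0.0961 ang -13.2 rel-pointer -109.8
t=6.85 top area 1172 box [62 82] px [280.  209.1] r 0.0457 ang -107.8 rel-pointer 155.6
t=6.85 top area 102 box [11 17] px [238.5 230.7] r 0.0934 ang 137.7 rel-pointer 41.1
t=6.90 scene area 57 box [10  8] px [327.3 227.8] r 0.0950 ang -0.6 rel-pointer -97.2
t=6.95 top area 1146 box [62 82] px [280.2 210.1] r 0.0470 ang -110.7 rel-pointer 152.7
t=6.95 top area 102 box [11 17] px [238.5 230.6] r 0.0933 ang 137.6 rel-pointer 41.0
t=7.00 scene area 58 box [9 8] px [332.  222.6] r 0.0947 ang 11.3 rel-pointer -85.3
t=7.05 top area 1151 box [62 81] px [279.8 210. ] r 0.0458 ang -110.7 rel-pointer 152.7
t=7.05 top area 102 box [11 17] px [238.5 230.7] r 0.0934 ang 137.7 rel-pointer 41.1
t=7.10 scene area 57 box [9 8] px [335. 217.] r 0.0943 ang 22.8 rel-pointer -73.8
t=7.15 top area 1192 box [64 80] px [278.4 208.7] r 0.0415 ang -108.2 rel-pointer 155.2
t=7.15 top area 101 box [11 16] px [238.5 230.6] r 0.0933 ang 137.6 rel-pointer 41.0
time_s: 7.3
position: [0.5375, -0.0052, 0.0713]
```

View pics/s4_2.png

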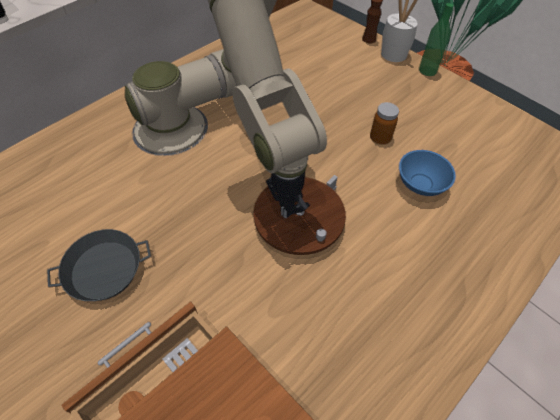

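Rate is about 119°/s (2.1 rad/s), with the wheel at 11.3 rad at t=7.1. I'll let it run past 4π and brake at 6π, and lower the hover meanwhile.

```bash
python3 -m pendant '[0,0,0,0.15,0,0,0, 0,0,0,0.1,0,0,0, 0,0,0,0,0,0,0, 0,0,0,0,0,0,0, 0,0,0,0,0,0,0, 0,0,0,0,0,0,0, 0,0,0,0,0,0,0]'; python3 -m pendant '[0,0,0,0,0,0,0, 0,0,0,0,0,0,0, 0,0,0,0,0,0,0, 0,0,0,0,0,0,0, 0,0,0,0,0,0,0, 0,0,0,0,0,0,0, 0,0,0,0,0,0,0, 0,0,0,0,0,0,0]'; for i in 1 2 3; do python3 -m pendant '[0,0,0,0,0,0,0]' | grep posi; python3 -c "
from k import *
knob('scene')"; done
```

```text
time_s: 8.0
position: [0.5375, -0.0052, 0.059]
tool_rot: [[-0.001, 1.0, 0.0], [1.0, 0.001, -0.0], [-0.0, 0.0, -1.0]]
ft_force: [0.1, 0.6, -0.0]
grip_width: 0.0002
time_s: 8.8
position: [0.5375, -0.0052, 0.0588]
tool_rot: [[-0.001, 1.0, -0.0], [1.0, 0.001, 0.0], [0.0, -0.0, -1.0]]
ft_force: [0.4, -0.9, -0.1]
grip_width: -0.0001
position: [0.5375, -0.0052, 0.0588]
position: [0.5375, -0.0052, 0.0588]
position: [0.5375, -0.0052, 0.0588]
```

```bash
for i in 1 2 3 4 5; do python3 -m pendant '[0,0,0,0,0,0,0]' | grep -c posi; python3 -c "
from k import *
knob('scene')"; done
```

```text
1
t=9.35 scene area 17 box [7 4] px [266.8 223.5] r 0.0999 ang -98.7 rel-pointer 164.7
1
t=9.50 scene area 16 box [6 6] px [276.  227.4] r 0.0908 ang -84.7 rel-pointer 178.7
1
t=9.65 scene area 24 box [7 6] px [281.6 233.8] r 0.0981 ang -71.7 rel-pointer -168.3
1
1
t=9.95 scene area 28 box [8 5] px [301.6 238.4] r 0.0995 ang -43.0 rel-pointer -139.6
```

```bash
python3 -c "
from k import *
for i in range(6): knob('scene')"; python3 -m pendant '[0,0,0,0,0,0,0,0,0,0,0,0,0,0]'|head -1;  python3 -c "
from k import *
for i in range(4): knob('scene')"
```

```text
t=10.00 scene area 40 box [9 6] px [304.1 237.9] r 0.0985 ang -39.4 rel-pointer -136.0
t=10.05 scene area 47 box [10  7] px [306.9 237.4] r 0.0979 ang -35.5 rel-pointer -132.1
t=10.10 scene area 54 box [10  8] px [309.5 236.6] r 0.0967 ang -31.6 rel-pointer -128.2
t=10.15 scene area 56 box [9 8] px [312.2 235.7] r 0.0959 ang -27.3 rel-pointer -123.9
t=10.20 scene area 57 box [10  8] px [314.7 234.8] r 0.0954 ang -23.4 rel-pointer -120.0
t=10.25 scene area 58 box [10  8] px [317.3 233.8] r 0.0953 ang -19.2 rel-pointer -115.8
time_s: 10.5
t=10.50 scene area 59 box [10  8] px [328.2 226.6] r 0.0943 ang 1.9 rel-pointer -94.7
t=10.55 scene area 60 box [10  8] px [330.  225.1] r 0.0948 ang 5.8 rel-pointer -90.8
t=10.60 scene area 60 box [10  8] px [331.6 223.2] r 0.0948 ang 10.0 rel-pointer -86.6
t=10.65 scene area 60 box [9 8] px [332.8 221.3] r 0.0945 ang 14.0 rel-pointer -82.6
```

```bash
python3 -m pendant '[0,0,0,0.1,0,0,0, 0,0,0,0,0,0,0, 0,0,0,0,0,0,0, 0,0,0,0,0,0,0, 0,0,0,0,0,0,0]';  python3 -c "
from k import *
for i in range(2): knob('scene')
print(observe()['time_s'],observe()['position'])"
```

```text
time_s: 11.2
position: [0.5375, -0.0052, 0.0539]
tool_rot: [[-0.001, 1.0, 0.0], [1.0, 0.001, 0.0], [0.0, 0.0, -1.0]]
ft_force: [0.1, -0.5, 0.1]
grip_width: 0.0002
t=11.20 scene area 52 box [9 7] px [335.8 198.9] r 0.0951 ang 57.6 rel-pointer -39.0
t=11.25 scene area 55 box [9 7] px [335. 197.] r 0.0951 ang 61.4 rel-pointer -35.2
11.3 [ 0.5375006  -0.00523107  0.05387573]
```

```bash
python3 -m pendant '[0,0,0,0,0,0,0, 0,0,0,0,0,0,0]'|head -1;  python3 -c "
from k import *
knob('scene'); knob('top')
print(observe()['time_s'])"
```

```text
time_s: 11.5
t=11.50 scene area 51 box [9 8] px [329.1 188.4] r 0.0951 ang 80.2 rel-pointer -16.4
t=11.55 top area 49 box [11  7] px [257.2 169.5] r 0.0907 ang 9.7 rel-pointer -86.9
t=11.55 top area 997 box [62 75] px [282.7 216.1] r 0.0597 ang -122.4 rel-pointer 141.0
t=11.55 top area 74 box [ 9 10] px [226.3 199.8] r 0.0953 ang 83.5 rel-pointer -13.1
t=11.55 top area 91 box [11 15] px [239. 231.] r 0.0931 ang 138.6 rel-pointer 42.0
11.6
```

Both views agree: about -10° at t=11.6 and roughly 70°/s. Pressing now.

```bash
python3 -m pendant '[0,0,0,0.13,0,0,0, 0,0,0,0,0,0,0]';  python3 -c "
from k import *
knob('scene','pics/s5.png'); knob('top','pics/t5.png')
o=observe();print(o['time_s'],o['position'],o['ft_force'])"
```

```text
time_s: 11.8
position: [0.5403, -0.0058, 0.0499]
tool_rot: [[-0.001, 1.0, 0.009], [1.0, 0.001, -0.002], [-0.002, 0.009, -1.0]]
ft_force: [0.8, 0.3, 21.9]
grip_width: 0.0001
t=11.80 scene area 57 box [13  7] px [322.5 182.7] r 0.0956 ang 95.1 rel-pointer -1.5
t=11.85 top area 46 box [11  7] px [257.5 169.6] r 0.0904 ang 9.3 rel-pointer -87.3
t=11.85 top area 995 box [62 74] px [282.9 216. ] r 0.0600 ang -121.9 rel-pointer 141.5
t=11.85 top area 74 box [ 9 10] px [226.4 207.6] r 0.0949 ang 95.7 rel-pointer -0.9
t=11.85 top area 87 box [11 14] px [239. 231.] r 0.0931 ang 138.6 rel-pointer 42.0
11.9 [ 0.54015166 -0.00576231  0.04994371] [ 0.466936    0.46065036 21.69991727]
```

It stopped about 1° from the pointer, with about 22 N on the fingertip. I'll hold a moment, then lift straight up and take the hand away.

```bash
python3 -m pendant '[0,0,0,0,0,0,0, 0,0,0,0,0,0,0, 0,0,0,-0.1,0,0,0, 0,0,0,-0.3,0,0,0, 0,0,0,-0.6,0,0,0, 0,0,0,-0.7,0,0,0, 0,0,0,-0.7,0,0,0, 0,-0.6,0,-0.4,0,0,0, 0,-0.8,-0.4,0,0,0,0, 0,-0.8,-0.4,0,0,0,0, 0,-0.6,-0.3,0,0,0,0, 0,0,0,0,0,0,0]'|head -2;  python3 -c "
from k import *
knob('scene','pics/s6.png'); knob('top','pics/t6.png')
o=observe();print(o['time_s'],o['position'],o['ft_force'])"; python3 -m pendant '[0,0,0,0,0,0,0,0,0,0,0,0,0,0,0,0,0,0,0,0,0]'|head -2;python3 -c "
from k import *
knob('scene'); knob('top')"
```

```text
time_s: 13.1
position: [0.4811, -0.1481, 0.187]
t=13.10 scene area 62 box [ 9 10] px [327.3 186.2] r 0.0958 ang 85.2 rel-pointer -11.4
t=13.15 top area 77 box [ 9 11] px [226.4 200.1] r 0.0950 ang 84.0 rel-pointer -12.6
13.2 [ 0.48230759 -0.14555313  0.18702993] [ 0.04897329 -0.41646739 -0.12159233]
time_s: 13.5
position: [0.4828, -0.1445, 0.1872]
t=13.50 scene area 54 box [9 7] px [329.  188.1] r 0.0954 ang 80.8 rel-pointer -15.8
t=13.55 top area 73 box [ 9 10] px [226.8 197.5] r 0.0950 ang 79.9 rel-pointer -16.7
```

View pics/t6.png

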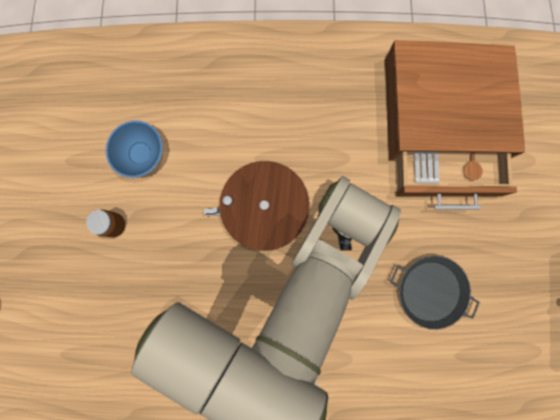

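The top view shows the hand away to the right and the knob at (227,201), short of the pointer. As the fingertip lifted, its sideways spring-back set the plate creeping backwards, now about -17°. I'll wait for it to rest, then nudge the knob back slowly with a fingertip.

```bash
python3 -m pendant '[0,0.5,0.5,0,0,0,0, 0,0.5,0.5,0,0,0,0, 0,0.5,0.7,0,0,0,0, 0,0.5,0.7,0,0,0,0, 0,0.4,0.4,0,0,0,0, 0,0,0,0,0,0,0, 0,0,0,0,0,0,0, 0,0,0,0,0,0,0]'|head -2;python3 -c "
from k import *
knob('scene'); knob('top')"; python3 -m pendant '[0,0,0,0,0,0,0,0,0,0,0,0,0,0,0,0,0,0,0,0,0]'|head -2;python3 -c "
from k import *
knob('scene'); knob('top','pics/t7.png')"
```

```text
time_s: 14.4
position: [0.622, -0.0256, 0.1873]
t=14.40 scene area 36 box [7 7] px [332.7 191.2] r 0.0978 ang 72.9 rel-pointer -23.7
t=14.45 top area 128 box [15 16] px [248.1 170.5] r 0.0953 ang 24.1 rel-pointer -72.5
t=14.45 top area 1017 box [71 67] px [277.4 221.3] r 0.0583 ang -140.9 rel-pointer 122.5
t=14.45 top area 67 box [ 9 10] px [227.7 193.5] r 0.0953 ang 73.4 rel-pointer -23.2
time_s: 14.8
position: [0.6224, -0.0254, 0.1875]
t=14.80 scene area 40 box [7 7] px [333.1 192. ] r 0.0972 ang 71.2 rel-pointer -25.4
t=14.85 top area 129 box [15 16] px [247.9 170.6] r 0.0953 ang 24.5 rel-pointer -72.1
t=14.85 top area 1014 box [71 67] px [277.3 221.2] r 0.0581 ang -140.9 rel-pointer 122.5
t=14.85 top area 68 box [9 9] px [228.  192.1] r 0.0956 ang 71.3 rel-pointer -25.3
```

```bash
python3 -m pendant '[0,0.4,0.05,0,0,0,0, 0,0.8,0,0,0,0,0, 0,0.8,0,0,0,0,0, 0,0.8,0,0.1,0,0,0, 0,0.25,0,0.4,0,0,0, 0,0,0,0.6,0,0,0, 0,0,0,0.6,0,0,0, 0,0,0,0.4,0,0,0, 0,0,0,0.1,0,0,0, 0,0,0,0,0,0,0]'|head -2;python3 -c "
from k import *
knob('scene','pics/s8.png'); knob('top','pics/t8.png'); print(observe()['position'])"
```

```text
time_s: 15.9
position: [0.6249, 0.1273, 0.0772]
t=15.95 top area 487 box [19 61] px [229.4 197.1] r 0.0887 ang 78.5 rel-pointer -18.1
[0.62557315 0.12729308 0.07862687]
```

View pics/s8.png

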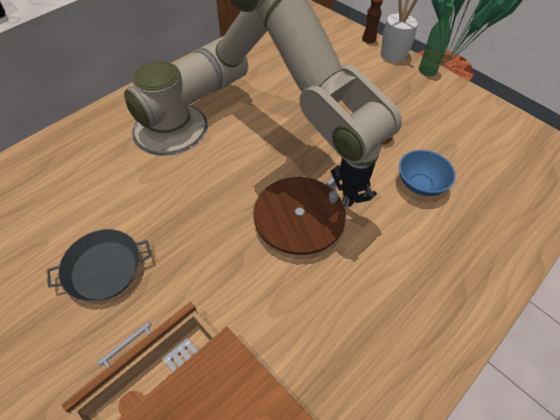

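View pics/t8.png

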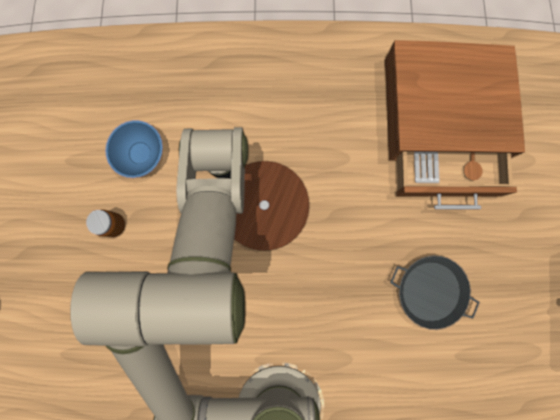

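```bash
python3 -m pendant '[0,0,0,0.25,0,0,0, 0,0,0,0,0,0,0]'|head -2;python3 - <<'E'
from k import *
im=get_image('scene');cv2.imwrite('pics/s9.png',cv2.resize(im['frame'][140:240,270:400,::-1],None,fx=6,fy=6,interpolation=cv2.INTER_CUBIC))
for a in (-40,-35,-30,-25,-20,0):
    t=np.radians(96.6+a); p=proj(im,[C[0]+.095*np.cos(t),C[1]+.095*np.sin(t),.082])[0]; print(a,p.round(1),((p-[270,140])*6).round())
p=observe()['position'];print(p,proj(im,p),(proj(im,p)-[270,140])*6)
E
```

```text
time_s: 16.2
position: [0.6243, 0.1273, 0.0638]
-40 [335.9 199.4] [396. 356.]
-35 [334.9 196.9] [390. 341.]
-30 [333.7 194.5] [382. 327.]
-25 [332.2 192.1] [373. 313.]
-20 [330.5 189.9] [363. 299.]
0 [321.6 182.4] [310. 254.]
[0.62451613 0.12729083 0.06429683] [[345.76661994 207.50748017]] [[454.59971962 405.04488102]]
```

View pics/s9.png

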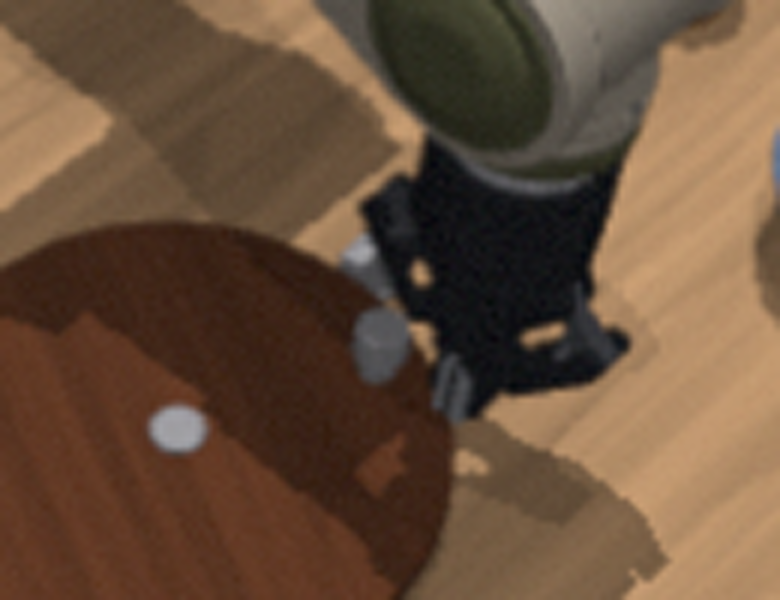

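```bash
python3 - <<'E'
from k import *
for j in range(2):
    t=observe()['time_s'];im=get_image('scene'); hsv=cv2.cvtColor(im["frame"],cv2.COLOR_RGB2HSV)
    g=((hsv[...,1]<60)&(hsv[...,2]>85)).astype(np.uint8); m=np.zeros_like(g); m[188:206,327:339]=1; g&=m
    nn,l,st,ce=cv2.connectedComponentsWithStats(g)
    for i in range(1,nn):
        if st[i,4]>8:
            p=ray(im,[ce[i]],.082)[0][:2]-C; print(t,st[i],ce[i].round(1),np.hypot(*p),np.degrees(np.arctan2(p[1],p[0]))-96.6)
    print(hsv[188:204,333,2], hsv[188:204,333,1])
E
```

```text
16.25 [330 191   8   8  41] [333.6 194.8] 0.09440827884448233 -30.591982063341817
[84 79 67 72 85 86 89 88 94 97 84 83 85 83 77 71] [ 6 13 80 28  6  6  9  6 14 13  6  9  9  6  7 29]
16.3 [330 191   8   8  43] [333.7 194.7] 0.09471643676121586 -30.33672025259702
[85 83 66 70 88 90 88 88 91 96 87 84 83 84 78 70] [ 6 15 77 33 12 11 14  9  8  8  6 15  6  6 10 33]
```

Knob at about -30° (about 47 mm sideways), at rest, with the fingertip behind it on the +x side. I'll push slowly towards -x.

```bash
cat > kk.py <<'E'
from k import *
def k2():
    t=observe()['time_s'];im=get_image('scene'); hsv=cv2.cvtColor(im["frame"],cv2.COLOR_RGB2HSV)
    th=np.radians(96.6+np.arange(-45,25,1))
    ring=proj(im,np.c_[C[0]+.095*np.cos(th),C[1]+.095*np.sin(th),.082+0*th]).astype(np.int32)
    m=np.zeros(hsv.shape[:2],np.uint8); cv2.polylines(m,[ring.reshape(-1,1,2)],False,1,9)
    g=((hsv[...,1]<60)&(hsv[...,2]>82)).astype(np.uint8)&m
    nn,l,st,ce=cv2.connectedComponentsWithStats(g)
    for i in range(1,nn):
        if st[i,4]>8:
            p=ray(im,[ce[i]],.082)[0][:2]-C; print(f"{t:.2f}",st[i],ce[i].round(1),round(np.hypot(*p),4),round(np.degrees(np.arctan2(p[1],p[0]))-96.6,1))
    o=observe();print(o['position'].round(4),o['ft_force'].round(1))
    return im
def crop(im,f): cv2.imwrite(f,cv2.resize(im['frame'][140:240,270:400,::-1],None,fx=6,fy=6,interpolation=cv2.INTER_CUBIC))
E
python3 -m pendant '[0,0,-0.08,0,0,0,0, 0,0,-0.08,0,0,0,0, 0,0,-0.02,0,0,0,0, 0,0,-0.02,0,0,0,0, 0,0,-0.02,0,0,0,0, 0,0,-0.02,0,0,0,0, 0,0,-0.02,0,0,0,0, 0,0,-0.02,0,0,0,0, 0,0,-0.02,0,0,0,0]'|head -2;python3 -c "
from kk import *
crop(k2(),'pics/s10.png')"
```

```text
time_s: 17.25
position: [0.6098, 0.1273, 0.0648]
17.25 [331 192   6   7  38] [333.6 195. ] 0.094 -30.9
[0.6097 0.1273 0.0648] [-0.2  0.6  0.5]
```

View pics/s10.png

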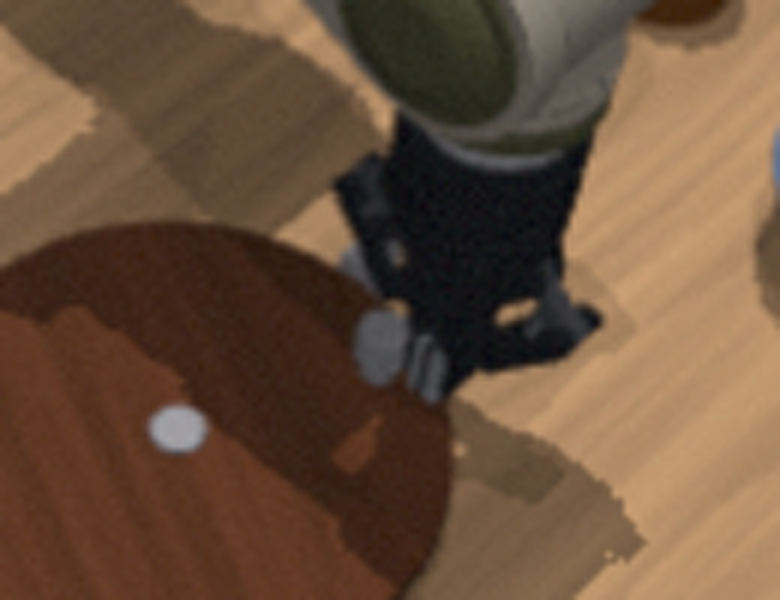

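```bash
python3 -m pendant '[0,0,-0.02,0,0,0,0, 0,0,-0.02,0,0,0,0, 0,0,-0.02,0,0,0,0, 0,0,-0.02,0,0,0,0, 0,0,-0.02,0,0,0,0, 0,0,-0.02,0,0,0,0, 0,0,-0.02,0,0,0,0, 0,0,-0.02,0,0,0,0, 0,0,-0.02,0,0,0,0, 0,0,-0.02,0,0,0,0, 0,0,-0.02,0,0,0,0, 0,0,-0.02,0,0,0,0]'|head -2;python3 -c "
from kk import *
crop(k2(),'pics/s11.png')"
```

```text
time_s: 18.5
position: [0.5978, 0.1273, 0.0648]
18.50 [328 188   6   7  34] [330.5 191.4] 0.0923 -22.6
[0.5977 0.1273 0.0649] [ 0.1 -0.8 -0.6]
```

View pics/s11.png

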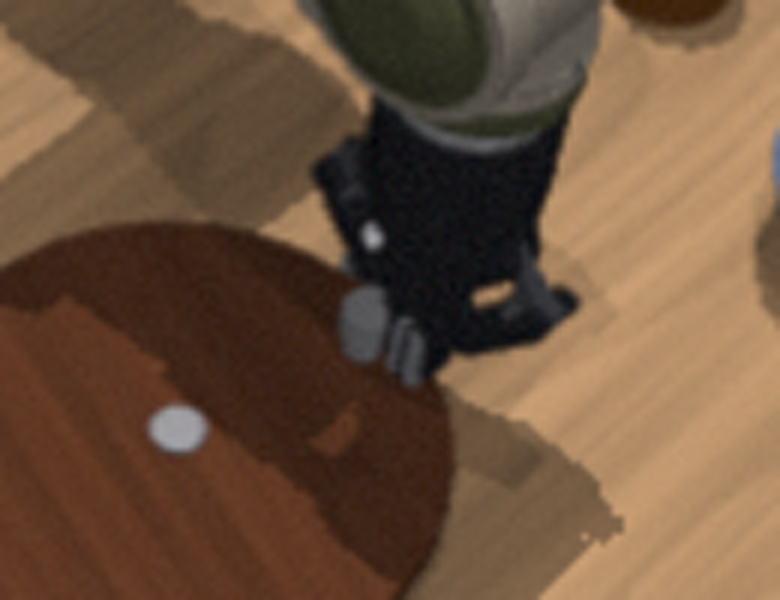

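```bash
python3 -m pendant '[0,0,-0.02,0,0,0,0, 0,0,-0.02,0,0,0,0, 0,0,-0.02,0,0,0,0, 0,0,-0.02,0,0,0,0, 0,0,-0.02,0,0,0,0, 0,0,-0.02,0,0,0,0, 0,0,-0.02,0,0,0,0, 0,0,-0.02,0,0,0,0, 0,0,-0.02,0,0,0,0, 0,0,-0.02,0,0,0,0, 0,0,-0.02,0,0,0,0, 0,0,-0.02,0,0,0,0]'|head -2;python3 -c "
from kk import *
k2()";python3 -m pendant '[0,0,-0.02,0,0,0,0, 0,0,-0.02,0,0,0,0, 0,0,-0.02,0,0,0,0, 0,0,-0.02,0,0,0,0, 0,0,-0.02,0,0,0,0, 0,0,-0.02,0,0,0,0]'|head -2;python3 -c "
from kk import *
crop(k2(),'pics/s12.png')"
```

```text
time_s: 19.75
position: [0.5858, 0.1273, 0.0648]
19.75 [325 186   5   7  28] [327.4 188.6] 0.0907 -15.2
[0.5857 0.1274 0.0648] [-0.2  0.5  0.1]
time_s: 20.4
position: [0.5798, 0.1273, 0.0648]
20.40 [324 184   5   8  22] [326.  187.2] 0.091 -11.7
[0.5796 0.1273 0.0648] [ 0.6 -0.1  0.9]
```

View pics/s12.png

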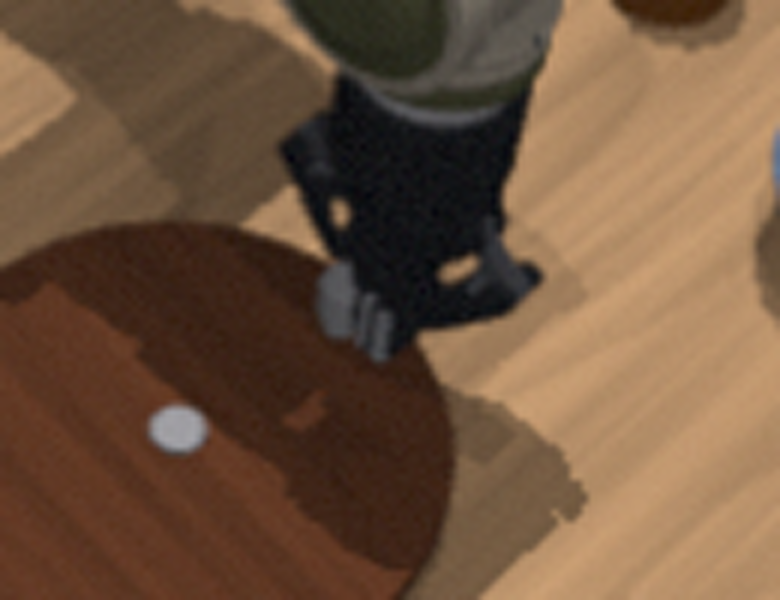

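The contact model (26.5 mm offset) and the vision agree at -11.7°. I'll continue more slowly.

```bash
python3 -m pendant '[0,0,-0.02,0,0,0,0, 0,0,-0.02,0,0,0,0, 0,0,-0.02,0,0,0,0, 0,0,-0.02,0,0,0,0, 0,0,-0.02,0,0,0,0, 0,0,-0.02,0,0,0,0, 0,0,-0.015,0,0,0,0, 0,0,-0.015,0,0,0,0, 0,0,-0.015,0,0,0,0, 0,0,-0.015,0,0,0,0, 0,0,-0.01,0,0,0,0, 0,0,-0.01,0,0,0,0]'|head -2;python3 -c "
from kk import *
crop(k2(),'pics/s13.png')"; python3 -m pendant '[0,0,-0.01,0,0,0,0, 0,0,-0.01,0,0,0,0, 0,0,-0.01,0,0,0,0, 0,0,-0.01,0,0,0,0, 0,0,-0.01,0,0,0,0, 0,0,-0.005,0,0,0,0, 0,0,0,0,0,0,0, 0,0,0,0,0,0,0]'|head -2;python3 -c "
from kk import *
crop(k2(),'pics/s14.png')
im=get_image('top');cv2.imwrite('pics/t14.png',im['frame'][:,:,::-1])"
```

```text
time_s: 21.65
position: [0.5698, 0.1273, 0.0648]
21.65 [320 182   6   7  26] [322.7 184.4] 0.0915 -4.0
[0.5697 0.1273 0.0648] [ 0.  -0.5 -0.7]
time_s: 22.5
position: [0.5672, 0.1273, 0.0648]
22.50 [318 180   7  10  36] [320.9 183.5] 0.0909 -0.5
[0.5672 0.1273 0.0648] [-0.7 -0.4 -0.5]
```

View pics/s14.png

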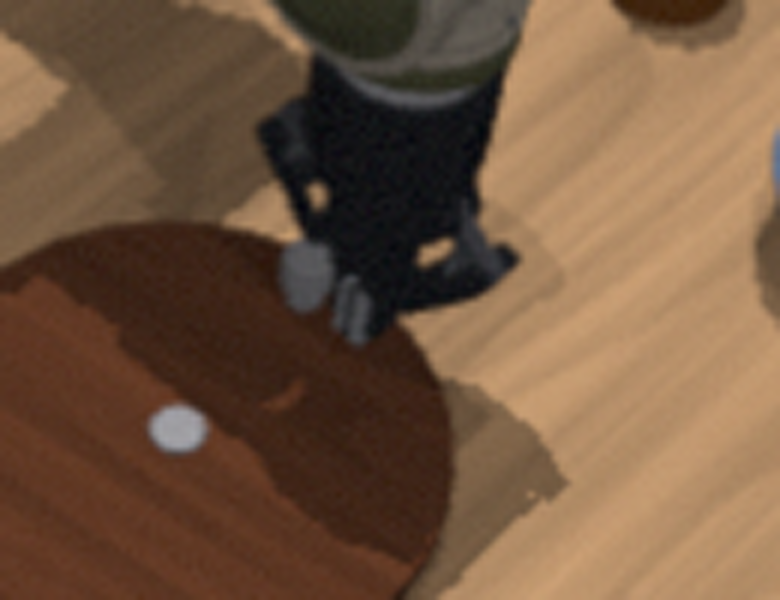

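The knob has coasted off the fingertip and is about at the pointer. Now backing the finger off (+x), lifting and watching.

```bash
python3 -m pendant '[0,0,0.2,0,0,0,0, 0,0,0.4,0,0,0,0, 0,0,0.6,-0.1,0,0,0, 0,0,0.2,-0.5,0,0,0, 0,0,0,-0.6,0,0,0, 0,0,0,-0.6,0,0,0, 0,0,0,-0.5,0,0,0, 0,0,0,0,0,0,0]'|head -2;python3 -c "
from kk import *
crop(k2(),'pics/s15.png');knob('top')"; python3 -m pendant '[0,-0.5,0,0,0,0,0, 0,-0.8,0,0,0,0,0, 0,-0.8,0,0,0,0,0, 0,-0.8,0,0,0,0,0, 0,-0.8,-0.3,0,0,0,0, 0,-0.5,-0.3,0,0,0,0, 0,-0.2,0,0,0,0,0, 0,0,0,0,0,0,0, 0,0,0,0,0,0,0]'|head -2;python3 -c "
from kk import *
knob('scene','pics/s16.png');knob('top','pics/t16.png')"
```

```text
time_s: 23.4
position: [0.639, 0.1274, 0.1838]
23.40 [316 179   9  10  62] [319.6 182.9] 0.0904 1.9
23.40 [327 181   5   4  15] [328.9 182.6] 0.1079 -8.1
[0.6382 0.1273 0.1814] [-0.1 -0.3 -0. ]
t=23.45 top area 366 box [15 54] px [227.9 197.3] r 0.0924 ang 79.3 rel-pointer -17.3
time_s: 24.4
position: [0.6076, -0.0918, 0.1792]
t=24.40 scene area 17 box [9 4] px [288.2 175.5] r 0.1002 ang 151.8 rel-pointer 55.2
t=24.40 scene area 51 box [9 7] px [319.1 181.2] r 0.0943 ang 101.1 rel-pointer 4.5
t=24.45 top area 895 box [45 78] px [288.4 210.2] r 0.0671 ang -104.6 rel-pointer 158.8
t=24.45 top area 74 box [ 9 10] px [226.9 210.8] r 0.0947 ang 100.8 rel-pointer 4.2
```

View pics/t16.png

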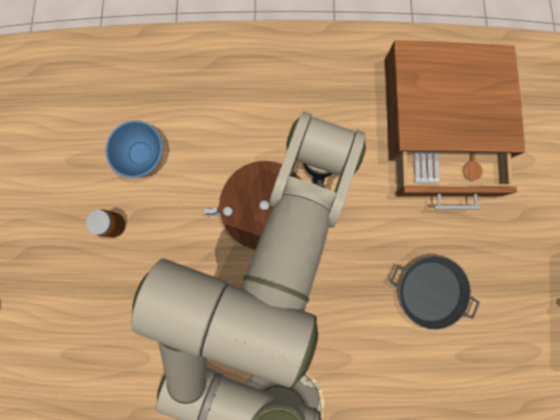

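The hand is clear, with the knob at (227,211) directly in line with the pointer at (210,211). I'll check whether it is still creeping.

```bash
for i in 1 2 3 4; do python3 -m pendant '[0,0,0,0,0,0,0, 0,0,0,0,0,0,0, 0,0,0,0,0,0,0, 0,0,0,0,0,0,0]'|head -1;python3 -c "
from kk import *
knob('scene');knob('top')"|grep -E "area (5|7).? "; done
```

```text
time_s: 24.9
t=24.90 scene area 51 box [9 7] px [319.1 181.2] r 0.0943 ang 101.1 rel-pointer 4.5
t=24.95 top area 74 box [ 9 10] px [226.9 210.8] r 0.0947 ang 100.8 rel-pointer 4.2
time_s: 25.4
t=25.40 scene area 51 box [9 7] px [319.1 181.2] r 0.0943 ang 101.1 rel-pointer 4.5
t=25.45 top area 74 box [ 9 10] px [226.9 210.8] r 0.0947 ang 100.8 rel-pointer 4.2
time_s: 25.9
t=25.90 scene area 51 box [9 7] px [319.1 181.2] r 0.0943 ang 101.1 rel-pointer 4.5
t=25.95 top area 74 box [ 9 10] px [226.9 210.8] r 0.0947 ang 100.8 rel-pointer 4.2
time_s: 26.4
t=26.40 scene area 51 box [9 7] px [319.1 181.2] r 0.0943 ang 101.1 rel-pointer 4.5
t=26.45 top area 74 box [ 9 10] px [226.9 210.8] r 0.0947 ang 100.8 rel-pointer 4.2
```

```bash
python3 - <<'E'
from k import *
im=get_image('top')
L=[]
for a in (94,96.6,99,101): 
    for r in(.126,.162):
        t=np.radians(a);L.append([C[0]+r*np.cos(t),C[1]+r*np.sin(t),.05])
print(proj(im,L).round(1))
x,y,w,h=190,190,60,40
c=cv2.resize(im['frame'][y:y+h,x:x+w,::-1],None,fx=12,fy=12,interpolation=cv2.INTER_NEAREST)
t=np.radians(96.6)
for s in(-.006,.006):
    q=[[C[0]+r*np.cos(t)-s*np.sin(t),C[1]+r*np.sin(t)+s*np.cos(t),.05] for r in(.126,.162)]
    p=((proj(im,q)-[x,y]+.5)*12).astype(int); cv2.line(c,tuple(map(int,p[0])),tuple(map(int,p[1])),(0,255,0),1)
cv2.imwrite('pics/t17.png',c); print(observe()['ft_force'])
E
```

```text
[[216.1 208.7]
 [202.7 209.7]
 [216.3 210.8]
 [202.9 212.4]
 [216.6 212.8]
 [203.2 214.9]
 [216.8 214.4]
 [203.5 217. ]]
[8.64815134e-01 3.94429143e-04 6.76231376e-01]
```

View pics/t17.png

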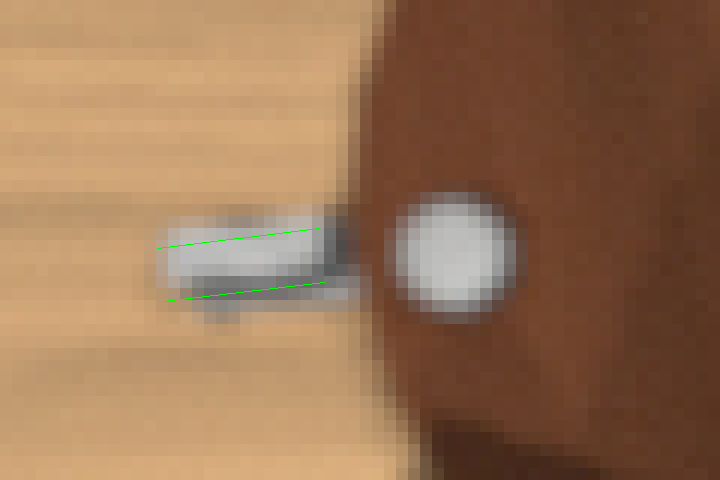

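With the pointer's top face located more exactly (about 95.3°), the knob stands about +5.5°, or 9 mm sideways, inside the 16 mm limit. The plate has been still for 2 s and the hand is clear, so I'm handing in.

```bash
python3 -c "
from k import *
knob('top','pics/t18.png'); print(observe()['time_s']); print(close_job())"
```

```text
t=26.55 top area 888 box [44 78] px [288.5 210.3] r 0.0676 ang -104.5 rel-pointer 158.9
t=26.55 top area 74 box [ 9 10] px [226.9 210.8] r 0.0947 ang 100.8 rel-pointer 4.2
26.6
the job is handed in; nothing more can be done
None
```

I handed the job in at 26.6 s with the plate still and the knob at the pointer, but it took a second nudge to get it there. I flicked the knob counter-clockwise with the shut fingertips. The plate ran free past the pointer twice, at about 2.1 rad/s early on. On the third pass (wheel at about 6π) I pressed on the plate with about 22 N and it stopped within about 1° of the pointer.

- **What went wrong:** as the fingertip lifted, its sideways spring-back set the plate creeping backwards. It came to rest about 30° short, roughly 47 mm to the side, with nothing touching it. I then pushed the knob slowly forward from behind with a fingertip. It coasted the last few degrees, and I withdrew the hand.
- **Last checks:** from 24.4 s to 26.5 s both cameras showed the plate still, and the hand was clear. The knob stood 4.2–4.5° past my first pointer estimate. A closer look at the pointer's top face moved that estimate by 1.3°, making it about 5.5°, or 9 mm sideways, against the 16 mm allowed.
- **Other kitchen things:** the jar, cazuela, pan and drawer looked unmoved in the pictures; I did not measure them.

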